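# Seat the thick lens barrel in the sprung V-blocks and hold it pressed

### The job

Take the thicker of the two lens barrels out of the wooden rest and lay it, without dropping it, in the V-blocks of the steel fixture so that it settles along the V on both flanks and both of its ends stick out past the blocks. Press the barrel down gently, pushing on the barrel only, until the sprung cradle has sunk about 5 mm, and finish while holding it pressed down like that: do not let go at the end. Leave the slim barrel in its rest.

Things in the scene. Friction and masses are not known exactly. Their poses are not given: they have to be found in the camera images.
- barrel_thick: The thick lens barrel: plain aluminium cylinder, 32 mm in diameter, 104 mm long, 0.10 to 0.17 kg, glass in both ends (the ends are alike), thin dark grooves near them. It starts lying level in either of the two notches of the wooden rest. Origin on its axis at mid-length; its own y is the barrel's axis.
- barrel_slim: The slim lens barrel, of the same look but 20 mm in diameter and 104 mm long, lying in the other notch of the rest. Leave it there. Origin on its axis at mid-length; y along its axis.
- rest: Wooden rest, fixed, 168 mm (x) by 94 mm (y), 34 mm high; origin at the centre of its underside. On an 8 mm base stand two cross boards 12 mm thick, mid-planes at y = +-35 mm (58 mm free between them for fingers), with 90-degree V notches at x = -40 and +40 mm. A barrel lies in a notch pair along y; axis 40 mm (thick) or 31 mm (slim) above the bench.
- fixture: Steel fixture, fixed to the bench: base plate 104 mm (its x) by 130 mm (its y), 14 mm thick, with four guide pins (13 mm heads, tops 48 mm above the bench) at x = +-37, y = +-36 mm. It carries the sprung cradle. Origin at the centre of its underside; y runs along the V.
- cradle (a joint): How far the sprung cradle has sunk, in m: 0 = up (also with the barrel just lying in it), stop at 0.008. The cradle is an aluminium plate 92 x 92 mm, its top 32 mm above the bench, with a pair of V-blocks on it. The spring gives way at about 2 N of push on the seated barrel and takes 1 N more for each mm: about 7 N at 5 mm.
- seat (a point): Where the axis of the seated thick barrel passes mid-way between the two V-blocks: 62.6 mm above the bench with the cradle up; it sinks with the cradle. A barrel gripped tight tends to bear on one side of the V only; let it settle freely, then press its top with the shut fingertips. Its y runs along the V, x across it, z up.
- lamp_shade (a point): A fixed point below the middle of the black bench lamp's shade, at the height of its lowest rim. The shade and its neck fill the space within 120 mm of the vertical through this point, from here up to 220 mm above it, with the lamp's arm to the right of it: keep the wrist and forearm away, also on the first sweep from the start pose, which lies to the right of the lamp.
- vblocks (a point): Centre of the cradle plate's underside, 24 mm above the bench; axes as the seat's. Two V-blocks stand on the plate at y = -31 mm (faces flank_near0 on its -x side, flank_far0 on +x) and +31 mm (flank_near1, flank_far1), each 16 mm long along y, 54 mm wide along x (46 mm free between them for fingers), tops 60 mm above the bench; 90-degree V, its bottom 40 mm above the bench, 40 mm wide at the top.

How it is judged:
On the way, in this order (a step that is already met when the one before it is completed fails the run):
1. the thick barrel is lifted clear of the rest by the fingers (height (world z) of barrel_thick above 0.07 m and contact force between barrel_thick and rest below 0.05 N and contact force between the fingers and barrel_thick above 0.5 N), for 0.2 s.
2. the thick barrel lies in the V-blocks, touching the flanks on both sides (x of barrel_thick in the frame of seat between -0.0025 and 0.0025 m and y of barrel_thick in the frame of seat between -0.012 and 0.012 m and z of barrel_thick in the frame of seat between -0.0025 and 0.0025 m and angle between the y axis of barrel_thick and the y axis of seat, either way round below 0.06 rad and (contact force between barrel_thick and flank_near0 above 0.1 N or contact force between barrel_thick and flank_near1 above 0.1 N) and (contact force between barrel_thick and flank_far0 above 0.1 N or contact force between barrel_thick and flank_far1 above 0.1 N)), for 0.2 s.
At the end, for the whole second after the job is handed in: Thick barrel in the V (2.5 mm across and in height, 12 mm along, 0.06 rad), over 0.4 N on a near and on a far flank, cradle sunk over 3 mm; fingers press the barrel (over 1 N), arm and fingers push on nothing of the fixture; barrel still; slim barrel within 15 mm of its start (x of barrel_thick in the frame of seat between -0.0025 and 0.0025 m and y of barrel_thick in the frame of seat between -0.012 and 0.012 m and z of barrel_thick in the frame of seat between -0.0025 and 0.0025 m and angle between the y axis of barrel_thick and the y axis of seat, either way round below 0.06 rad and (contact force between barrel_thick and flank_near0 above 0.4 N or contact force between barrel_thick and flank_near1 above 0.4 N) and (contact force between barrel_thick and flank_far0 above 0.4 N or contact force between barrel_thick and flank_far1 above 0.4 N) and value of joint cradle above 0.003 m and contact force between the fingers and barrel_thick above 1 N and contact force between each of the arm, the fingers and fixture below 0.5 N and linear speed of barrel_thick below 0.02 m/s and distance of barrel_slim from where it was at the start of the episode below 0.015 m); the arm keeps its last pose, push and grip.
It fails at once if the barrel is pressed on the V-blocks with more than 35 N (contact force between barrel_thick and fixture above 35 N).
It fails at once if the thick barrel is dropped (falling free of the fingers) (linear speed of barrel_thick above 0.35 m/s and contact force between the fingers and barrel_thick below 0.05 N).
It fails at once if the slim barrel is taken out of the rest or shifted by more than 20 mm (distance of barrel_slim from where it was at the start of the episode above 0.02 m).
It also fails if it takes over 54 s, if anything falls off the work surface, if the arm or the gripper's body presses on something with over 40 N, if the wrist force passes 120 N, or if a joint passes its speed limit or range.

### The arm

A 6-joint arm with a two-finger parallel gripper is mounted at the origin on a cart in front of the work surface, level with it; the furniture and walls round the work are solid. World frame = base frame: x ahead of the robot, y to its left, z up, the work surface at z = 0. Lengths are in m, angles in rad, forces in N, time in s.
With the tool pointing down it reaches from about 0.25 to 0.775 m from the base axis. Payload 4 kg.
Tool frame: the origin (TCP) lies at the centre of the arm's flange, where the gripper is bolted on; the fingertips stand ahead of it and the grasp point (between the pads) lies 180 mm ahead of it (robot.tcp_to_tips is the z of the fingertips in the tool frame, in m); z points along the fingers, y is the direction in which the jaws open and shut (so a half turn about z gives the same grasp; the last joint's range is limited). The gripper opens to 94 mm and grips with 3 to 60 N. Pads are 16 mm wide; open, the fingers measure 119 mm over their backs; the gripper's body (75 mm by 177 mm) begins 78 mm behind the grasp point.
Start: joints at [-1.445, 0.087, 1.371, -0, 1.684, -0.103], TCP at [0.125, -0.536, 0.405] pointing down, gripper open.
Joint ranges: [-3.1, 3.1], [-0.76, 2.03], [0.27, 2.55], [-1.08, 4.22], [0.17, 2.65], [-2.57, 2.57]. Speed limits (rad/s): [2.79, 2.79, 3.14, 3.14, 3.14, 3.14].

### API

Orientations are given as [roll, pitch, yaw] about the fixed x, y, z axes, in that order (R = Rz(yaw) Ry(pitch) Rx(roll)).
In Python, from bench import robot gives the robot as it stands.
- The arm moves only by the tool move_arm, never from a script. Its argument "increments" is a list that holds one entry, the list of rows, each a list of 7 numbers: the opening, from 0 (shut) to 1 (fully open), then the shift along the tool's x, y, z as a fraction of full scale, then the turn, a rotation vector about the tool's x, y, z as a fraction of full scale. In form: [[[jaw, dx, dy, dz, rx, ry, rz], ...]]. A call has 1 to 8 rows; each row is the pose to reach, as a shift and turn from the pose commanded when the call began, along the tool's axes at that moment; what a row does not reach only later rows make up. Full scale, the value 1, is 0.1 m for a shift and pi/2 rad for a turn. A row lasts 1/12 s, in which the tool goes at most 41.7 mm and 7.16 degrees, less where a joint would pass 70% of its speed; a pose out of reach is approached as far as the arm can. A call with a number of a shift or a turn outside -1 to 1 is refused whole. A call with a gripper value outside its range is refused whole. The fingers move at their own pace and stop on an object; the grip force is fixed at half the most. Time passes only in rows, so rows that repeat a pose let the fingers close. It gives the time, the measured TCP pose, the force and the opening at its end, in the units of the state.
- robot.get_obs(): the state, without advancing time (a new reading comes with each control period).
- robot.snapshot(name): name is "scene" or "top" or "wrist"; returns (picture, depth): 384x512x3 uint8, red, green, blue; 384x512 float32, m along the optical axis (not along the pixel's ray), 0 where there is no reading.
- robot.camera_params(name): a dict with "mtx" (3x3 intrinsics, pixels), "k1" (the pictures are not rectified: a ray, as slopes to the right and down, at radius r is drawn at 1 + k1 r^2 times it, then the intrinsics apply), "R" (3x3) and "t" (3): a world point X has camera coordinates R X + t. Camera axes: x right, y down, z forward; pixel columns grow to the right and rows downward; lengths in m; the calibration is good to about 2 mm. A picture is of the moment at which its call begins: read the wrist's pose just before it. camera_params takes no time and is no camera call; for the wrist camera it gives the pose at the moment of the call.
- robot.close_job(): hands the job in, once; it reports no verdict.
The state is a dict: "time": time; "joint_positions": joint angles; "qvel": joint speeds; "joint_torque": joint torques, N m; "tool_pos": TCP position; "ee_rot": TCP orientation; "wrist_force": force on the tool from outside, world axes, zero at the start; "wrist_torque": the same for the moment, N m; "width": finger opening in m.
Only numpy, scipy, OpenCV 4.12 (cv2) and the standard library are available. Lean on these libraries where they do the work, as an engineer would, in place of code of your own. Each camera call takes 0.05 s, during which the arm holds its last target.

## Working session

There is one attempt and no reset: what is moved stays moved. The work goes in short steps, Python scripts to look and compute and a tool call to move; the robot and the scene stay as the last step left them, time stands still between calls to the robot, and variables do not carry over. Pictures are saved under pics/ and viewed, and the job is handed in when it is done.

Besides the shell and the picture viewer there is one more tool, called after "Request:" as a command line: name --argument value ..., lists and objects as JSON in quotes. move_arm: Moves the arm, as the interface text tells. Its arguments: {"type":"object","properties":{"increments":{"type":"array","items":{"type":"array","items":{"type":"array","items":{"type":"number","minimum":-1,"maximum":1}}}}},"required":["increments"]}

```bash
mkdir -p pics; ls; python3 - <<'E'
from bench import robot
import cv2
print(robot.get_obs())
try: print(robot.tcp_to_tips)
except Exception as e: print(e)
for n in ["scene","top"]:
    p=robot.camera_params(n); print(n,p)
    im,d=robot.snapshot(n)
    import numpy as np
    np.savez("snap_%s.npz"%n,im=im,d=d)
    cv2.imwrite("pics/%s0.png"%n,cv2.cvtColor(im,cv2.COLOR_RGB2BGR))
E
```

```text
pics
{'time': 0.0, 'joint_positions': array([-1.44508867e+00,  8.79706289e-02,  1.37224850e+00, -5.60524757e-05,
        1.68360542e+00, -1.03090268e-01]), 'qvel': array([ 0.00181998,  0.00085309, -0.00181872,  0.00076803, -0.00081327,
       -0.00016377]), 'joint_torque': array([-2.71804733e-03, -3.40186536e+01, -3.02429867e+01,  7.18024350e-02,
        3.31512862e-02, -1.64763742e-04]), 'tool_pos': array([ 0.12472236, -0.53555854,  0.40349807]), 'ee_rot': array([-3.13936687e+00, -1.74264766e-04,  2.28791486e-01]), 'wrist_force': array([ 0.03471784, -0.12695387, -0.3235807 ]), 'wrist_torque': array([ 0.03173882, -0.04250511,  0.01826173]), 'width': 0.09397969150519264}
0.1992
scene {'mtx': array([[440.08361681,   0.        , 246.86493966],
       [  0.        , 440.08361681, 181.7609569 ],
       [  0.        ,   0.        ,   1.        ]]), 'k1': -0.03355758423327271, 'R': array([[-0.79583888, -0.60543029, -0.00972822],
       [-0.44435472,  0.59486796, -0.66983654],
       [ 0.41132634, -0.52875918, -0.74244486]]), 't': array([0.44090633, 0.35442056, 1.34704153])}
top {'mtx': array([[423.76350673,   0.        , 255.93896501],
       [  0.        , 423.76350673, 187.86381103],
       [  0.        ,   0.        ,   1.        ]]), 'k1': 0.04087110355341692, 'R': array([[ 0.02903271, -0.99953347,  0.00948421],
       [-0.99446257, -0.02984154, -0.10076547],
       [ 0.10100149, -0.0065062 , -0.994865  ]]), 't': array([0.0231745 , 0.50708944, 1.37487191])}
```

View pics/scene0.png

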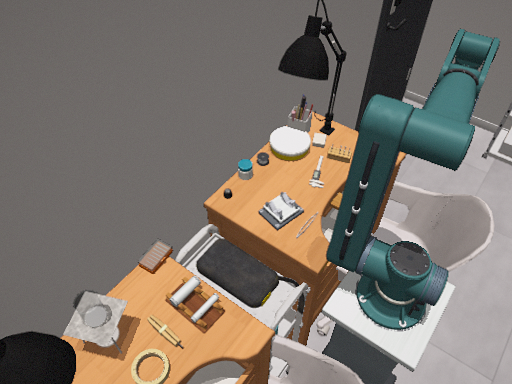

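View pics/top0.png

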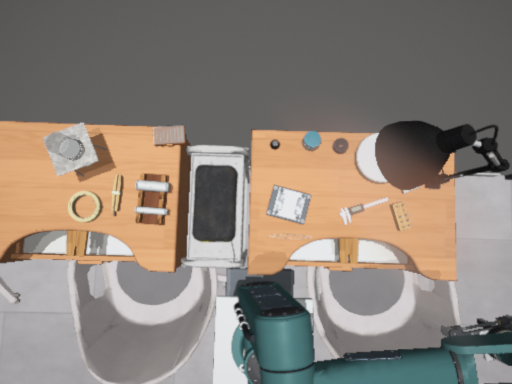

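```bash
cat > h.py <<'E'
import numpy as np, cv2
def ray(P,uv):
    uv=np.atleast_2d(np.array(uv,float))
    k=P["k1"];dist=np.array([k,0,0,0,0.])
    n=cv2.undistortPoints(uv.reshape(-1,1,2),P["mtx"],dist).reshape(-1,2)
    d=np.c_[n,np.ones(len(n))]@P["R"]
    c=-P["R"].T@P["t"]
    return c,d   # depth param = along optical axis
def onplane(P,uv,z):
    c,d=ray(P,uv); s=(z-c[2])/d[:,2]; return c+d*s[:,None]
def bydepth(P,uv,dep):
    c,d=ray(P,uv); return c+d*np.array(dep).reshape(-1,1)
def cloud(P,dep):
    v,u=np.mgrid[0:dep.shape[0],0:dep.shape[1]]
    X=bydepth(P,np.c_[u.ravel(),v.ravel()],dep.ravel())
    return X.reshape(dep.shape+(3,))
def proj(P,X):
    X=np.atleast_2d(X); return cv2.projectPoints(X,cv2.Rodrigues(P["R"])[0],P["t"],P["mtx"],np.array([P["k1"],0,0,0,0.]))[0].reshape(-1,2)
E
python3 - <<'E'
from bench import robot
from h import *
np.set_printoptions(precision=4,suppress=True)
for n,boxes in [("top",[(120,160,190,240),(250,170,330,240)]),("scene",[(150,260,240,340),(245,180,315,240)])]:
    P=robot.camera_params(n); s=np.load("snap_%s.npz"%n); im,d=s["im"],s["d"]
    C=cloud(P,d); print("cam c",-P["R"].T@P["t"])
    out=[]
    for b in boxes:
        x0,y0,x1,y1=b
        c=cv2.resize(im[y0:y1,x0:x1],(400,int(400*(y1-y0)/(x1-x0))),interpolation=cv2.INTER_CUBIC)
        c=cv2.resize(c,(400,400)); out.append(c)
    cv2.imwrite("pics/%s_crop.png"%n,cv2.cvtColor(np.hstack(out),cv2.COLOR_RGB2BGR))
    if n=="top":
        for uv in [(152,186),(152,211),(290,190),(310,250),(175,240),(410,155),(290,205)]:
            print(uv,C[uv[1],uv[0]],d[uv[1],uv[0]])
        m=(C[...,2]>0.3)&(C[...,1]<-0.2)&(C[...,0]>0.3); 
        print("lamp",[ (np.percentile(C[...,i][m],[0,1,5,50,95,99,100])) for i in range(3)])
    else:
        m=np.zeros(d.shape,bool); m[25:85,270:335]=1; m&=(im.max(2)<60)&(d>0)
        print("lamp scene",[ (np.percentile(C[...,i][m],[0,1,5,50,95,99,100])) for i in range(3)])
E
```

```text
cam c [0.3647 0.0472 1.4187]
(152, 186) [0.4997 0.3744 0.0496] 1.3736122
(152, 211) [0.4196 0.3736 0.0346] 1.3804461
(290, 190) [ 0.502  -0.0742  0.0299] 1.39635
(310, 250) [ 0.2984 -0.1768 -0.2163] 1.6213849
(175, 240) [ 0.3272  0.3015 -0.0038] 1.4097253
(410, 155) [ 0.5383 -0.2899  0.5116] 0.92211705
(290, 205) [ 0.4529 -0.0756  0.0256] 1.3956462
lamp [array([0.4726, 0.486 , 0.5137, 0.7188, 0.7205, 0.7211, 0.722 ]), array([-0.6363, -0.5754, -0.5161, -0.3188, -0.2172, -0.2035, -0.2   ]), array([0.3   , 0.3095, 0.3465, 0.5299, 0.7798, 0.8024, 0.811 ])]
cam c [-0.0457  0.7684  1.2418]
lamp scene [array([0.4716, 0.4748, 0.4828, 0.544 , 0.596 , 0.61  , 0.7173]), array([-0.7755, -0.5028, -0.4399, -0.293 , -0.2405, -0.233 , -0.2269]), array([0.2142, 0.4179, 0.4475, 0.4926, 0.545 , 0.5586, 0.5649])]
```

View pics/top_crop.png

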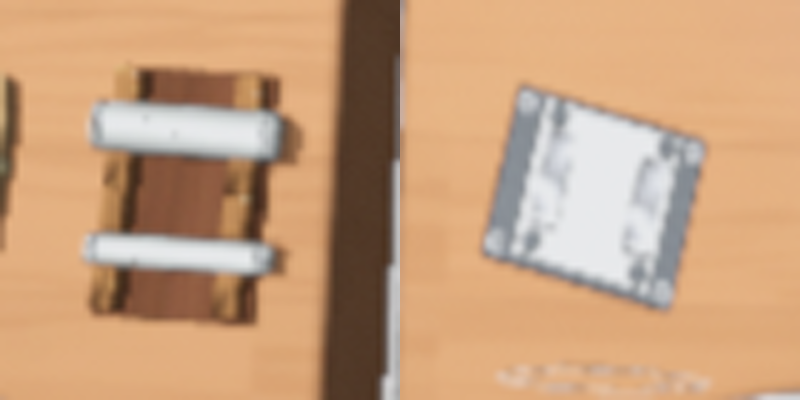

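View pics/scene_crop.png

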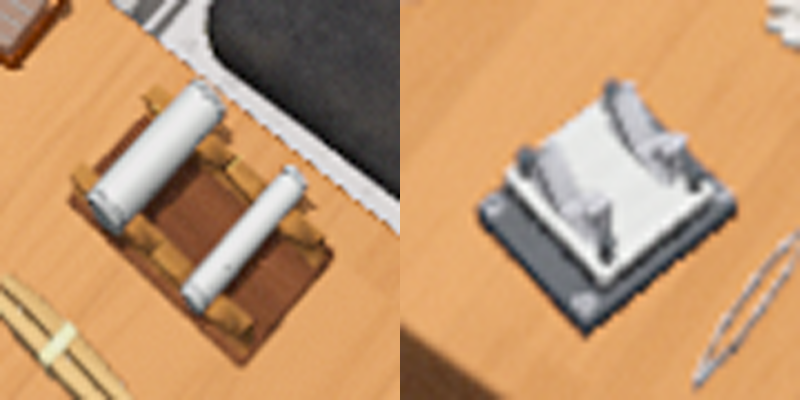

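```bash
cat >> h.py <<'E'
from scipy.spatial.transform import Rotation as Ro
def rel(R0,p0,p1,yaw1):
    """shift (full-scale units) & turn from pose (R0,p0) to p1 with tool down at yaw1"""
    d=R0.T@(np.array(p1)-p0)/0.1
    R1=Ro.from_euler('xyz',[np.pi,0,yaw1]).as_matrix()
    r=Ro.from_matrix(R0.T@R1).as_rotvec()/(np.pi/2)
    return np.r_[d,r]
E
python3 - <<'E'
from bench import robot
from h import *
np.set_printoptions(precision=4,suppress=True)
o=robot.get_obs()
R0=Ro.from_euler('xyz',o["ee_rot"]).as_matrix()
P=robot.camera_params("wrist")
Rc=P["R"]; c=-Rc.T@P["t"]
print("cam in tool",R0.T@(c-o["tool_pos"]),"\n",R0.T@Rc.T, P["mtx"])
P=robot.camera_params("top"); s=np.load("snap_top.npz"); im,d=s["im"],s["d"]
C=cloud(P,d)
# white-ish things on benches
hsv=cv2.cvtColor(im,cv2.COLOR_RGB2HSV)
for name,(x0,y0,x1,y1),z in [("thick",(135,175,172,196),0.04),("slim",(132,204,172,218),0.031)]:
    m=np.zeros(d.shape,np.uint8); sub=(hsv[y0:y1,x0:x1,1]<60)&(hsv[y0:y1,x0:x1,2]>120); m[y0:y1,x0:x1]=sub
    cs=max(cv2.findContours(m,cv2.RETR_EXTERNAL,cv2.CHAIN_APPROX_NONE)[0],key=cv2.contourArea)
    r=cv2.minAreaRect(cs); q=onplane(P,cv2.boxPoints(r),z); print(name,r,"centre",q.mean(0)); print(q)
x0,y0,x1,y1=260,180,320,228
sub=(hsv[y0:y1,x0:x1,1]<75)
m=np.zeros(d.shape,np.uint8); m[y0:y1,x0:x1]=sub
cs=max(cv2.findContours(m,cv2.RETR_EXTERNAL,cv2.CHAIN_APPROX_NONE)[0],key=cv2.contourArea)
r=cv2.minAreaRect(cs); q=onplane(P,cv2.boxPoints(r),0.014); print("fix",r,"centre",q.mean(0)); print(q)
print([np.linalg.norm(q[i]-q[i-1]) for i in range(4)])
E
```

```text
cam in tool [ 0.0682 -0.0009  0.0208] 
 [[ 0.0016 -0.9716 -0.2367]
 [ 1.      0.0016  0.0002]
 [ 0.0002 -0.2367  0.9716]] [[275.5056   0.     255.8652]
 [  0.     275.5056 190.9424]
 [  0.       0.       1.    ]]
thick ((151.62069702148438, 185.55172729492188), (33.21819305419922, 10.131549835205078), 4.763641834259033) centre [0.5021 0.3779 0.04  ]
[[0.4885 0.4321 0.04  ]
 [0.5215 0.4313 0.04  ]
 [0.5158 0.3237 0.04  ]
 [0.4826 0.3248 0.04  ]]
slim ((150.48275756835938, 210.20692443847656), (33.052101135253906, 6.80972957611084), 4.763641834259033) centre [0.4222 0.3794 0.031 ]
[[0.4141 0.4331 0.031 ]
 [0.4362 0.4326 0.031 ]
 [0.4303 0.3256 0.031 ]
 [0.4082 0.3263 0.031 ]]
fix ((288.45220947265625, 204.18319702148438), (39.08333206176758, 31.089967727661133), 14.620874404907227) centre [ 0.4564 -0.0714  0.014 ]
[[ 0.4204  0.0035  0.014 ]
 [ 0.5214 -0.02    0.014 ]
 [ 0.4921 -0.1467  0.014 ]
 [ 0.3916 -0.1223  0.014 ]]
[np.float64(0.12903921321314024), np.float64(0.10365842782732544), np.float64(0.1300021314706681), np.float64(0.10344473568143765)]
```

Request:
move_arm --increments '[[[1, 0.1, -0.1, 0.05, 0, 0, -0.07], [1, 0.2, -0.22, 0.12, 0, 0, -0.15], [1, 0.35, -0.38, 0.2, 0, 0, -0.23], [1, 0.5, -0.55, 0.28, 0, 0, -0.31], [1, 0.65, -0.7, 0.36, 0, 0, -0.39], [1, 0.78, -0.85, 0.44, 0, 0, -0.47], [1, 0.86, -0.95, 0.5, 0, 0, -0.54], [1, 0.9, -1, 0.5, 0, 0, -0.6]]]'

```text
time: 0.77
tool_pos: [0.1902, -0.416, 0.3526]
ee_rot: [-3.139, -0.003, 1.178]
wrist_force: [-0.3, -0.0, 0.5]
width: 0.0939
```

Request:
move_arm --increments '[[[1, 0.2, 0.06, 0, 0, 0, -0.03], [1, 0.4, 0.12, 0, 0, 0, -0.06], [1, 0.6, 0.18, 0, 0, 0, -0.1], [1, 0.8, 0.24, 0, 0, 0, -0.11], [1, 1, 0.3, 0, 0, 0, -0.11]]]'

```text
time: 1.18
tool_pos: [0.2566, -0.3364, 0.3542]
ee_rot: [-3.141, -0.001, 1.344]
wrist_force: [0.1, 0.2, -0.2]
width: 0.0941
```

Request:
move_arm --increments '[[[1, 0.2, 0, 0, 0, 0, 0], [1, 0.4, 0, 0, 0, 0, 0], [1, 0.6, 0, 0, 0, 0, 0], [1, 0.8, 0, 0, 0, 0, 0], [1, 1, 0, 0, 0, 0, 0]]]'

```text
time: 1.6
tool_pos: [0.2787, -0.2389, 0.3542]
ee_rot: [-3.141, -0.001, 1.344]
wrist_force: [0.1, 0.1, -0.5]
width: 0.0941
```

Request:
move_arm --increments '[[[1, 0.2, 0.1, 0, 0, 0, 0], [1, 0.4, 0.25, 0, 0, 0, 0], [1, 0.6, 0.4, 0, 0, 0, 0], [1, 0.8, 0.55, 0, 0, 0, 0], [1, 1, 0.7, 0, 0, 0, 0]]]'

```text
time: 2.02
tool_pos: [0.37, -0.1572, 0.3543]
ee_rot: [-3.141, 0.0, 1.344]
wrist_force: [0.9, 0.3, -0.3]
width: 0.0943
```

Request:
move_arm --increments '[[[1, 0.2, 0.13, 0, 0, 0, 0], [1, 0.4, 0.26, 0, 0, 0, 0], [1, 0.6, 0.4, 0, 0, 0, 0], [1, 0.8, 0.52, 0, 0, 0, 0], [1, 0.95, 0.63, 0, 0, 0, 0], [1, 1, 0.65, 0, 0, 0, 0], [1, 1, 0.65, 0, 0, 0, 0]]]'

```text
time: 2.6
tool_pos: [0.4556, -0.0747, 0.354]
ee_rot: [-3.14, 0.0, 1.346]
wrist_force: [-0.7, -0.5, 0.4]
width: 0.0937
```

```bash
cat > snap.py <<'E'
import sys
from bench import robot
from h import *
name,tag=sys.argv[1],sys.argv[2]
o=robot.get_obs(); P=robot.camera_params(name)
im,d=robot.snapshot(name)
np.savez("snap_%s.npz"%tag,im=im,d=d,R=P["R"],t=P["t"],mtx=P["mtx"],k1=P["k1"],pos=o["tool_pos"],rot=o["ee_rot"])
cv2.imwrite("pics/%s.png"%tag,cv2.cvtColor(im,cv2.COLOR_RGB2BGR))
print(o["time"],o["tool_pos"],o["ee_rot"],o["width"],o["wrist_force"])
E
python3 snap.py wrist fix1
```

```text
2.6 [ 0.45555339 -0.07465501  0.35402298] [-3.13995849e+00  7.50931550e-05  1.34626209e+00] 0.09369354585411906 [-0.67697029 -0.51850499  0.36703267]
```

View pics/fix1.png

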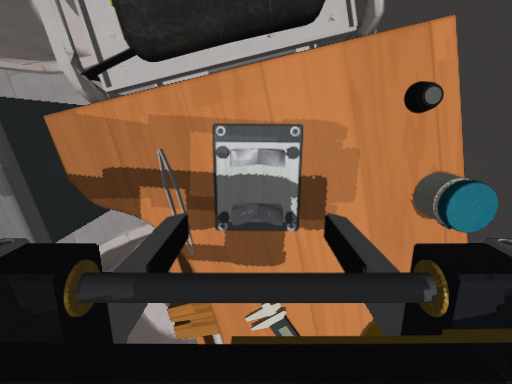

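```bash
cat >> h.py <<'E'
def load(tag):
    s=np.load("snap_%s.npz"%tag); P=dict(mtx=s["mtx"],k1=float(s["k1"]),R=s["R"],t=s["t"]); return s["im"],s["d"],P,s
E
python3 - <<'E'
from h import *
np.set_printoptions(precision=4,suppress=True)
im,d,P,s=load("fix1")
hsv=cv2.cvtColor(im,cv2.COLOR_RGB2HSV)
x0,y0,x1,y1=200,110,320,245
sub=(hsv[y0:y1,x0:x1,1]<90).astype(np.uint8)
m=np.zeros(d.shape,np.uint8); m[y0:y1,x0:x1]=sub
m=cv2.morphologyEx(m,cv2.MORPH_OPEN,np.ones((3,3)))
cs=max(cv2.findContours(m,cv2.RETR_EXTERNAL,cv2.CHAIN_APPROX_NONE)[0],key=cv2.contourArea)
r=cv2.minAreaRect(cs); print(r)
pl=onplane(P,cs.reshape(-1,2).astype(float),0.014)[:,:2]
r2=cv2.minAreaRect((pl*1000).astype(np.float32)); print("plate@14mm",r2)
C=cloud(P,d)
# depth: points z 45..52 -> pins
for lo,hi,nm in [(0.043,0.053,"pins"),(0.053,0.066,"vtops"),(0.028,0.036,"plate32")]:
    mm=((C[...,2]>lo)&(C[...,2]<hi)); mm2=np.zeros_like(mm); mm2[y0:y1,x0:x1]=mm[y0:y1,x0:x1]
    n,l,st,ce=cv2.connectedComponentsWithStats(mm2.astype(np.uint8))
    for i in range(1,n):
        if st[i,4]>15: print(nm,st[i],ce[i],C[l==i].mean(0))
big=cv2.resize(im[y0:y1,x0:x1],None,fx=5,fy=4.4,interpolation=cv2.INTER_CUBIC)
cv2.imwrite("pics/fix1c.png",cv2.cvtColor(big,cv2.COLOR_RGB2BGR))
E
```

```text
((257.5, 177.0), (106.0, 89.0), 90.0)
plate@14mm ((457.18988037109375, -69.65764617919922), (127.70540618896484, 101.79228210449219), 76.88811492919922)
pins [216 145  12  13 122] [221.4344 151.2213] [ 0.4292 -0.026   0.0469]
pins [287 146  12  12 119] [292.6134 151.5966] [ 0.5009 -0.0426  0.047 ]
pins [238 149  17  16 160] [248.1    155.9938] [ 0.4551 -0.0367  0.0482]
pins [260 149  24  16 168] [266.6726 155.8214] [ 0.4737 -0.0408  0.0482]
pins [232 205  23  17 177] [246.3672 211.7571] [ 0.4394 -0.0952  0.048 ]
pins [260 206  23  17 175] [267.0571 211.9314] [ 0.4613 -0.1003  0.0481]
pins [217 211  12  12 109] [222.945  216.8532] [ 0.4129 -0.0956  0.0468]
pins [285 212  12  12 104] [290.0865 217.2596] [ 0.4846 -0.1122  0.047 ]
vtops [230 149  15  17 213] [236.77   157.2911] [ 0.4442 -0.0345  0.0577]
vtops [270 150  15  17 224] [277.5357 157.7009] [ 0.4838 -0.0439  0.0577]
vtops [231 208  14  17 201] [236.8905 215.7264] [ 0.4297 -0.0943  0.0576]
vtops [269 208  14  17 204] [276.1716 216.1078] [ 0.47   -0.1039  0.0575]
plate32 [ 215  141   85   81 4306] [256.8189 178.7901] [ 0.4577 -0.0658  0.0311]
plate32 [250 219  13   2  19] [256.1579 219.6842] [ 0.4464 -0.1123  0.031 ]
```

View pics/fix1c.png

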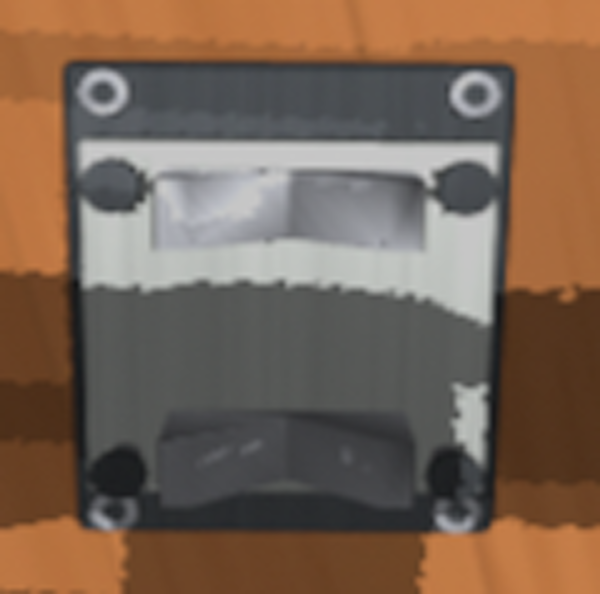

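Request:
move_arm --increments '[[[1, 0.2, -0.05, 0, 0, 0, -0.03], [1, 0.4, -0.1, 0, 0, 0, -0.06], [1, 0.6, -0.15, 0, 0, 0, -0.09], [1, 0.8, -0.2, 0, 0, 0, -0.11], [1, 1, -0.25, 0, 0, 0, -0.11]]]'

```text
time: 3.07
tool_pos: [0.4525, 0.0273, 0.3547]
ee_rot: [-3.141, 0.001, 1.516]
wrist_force: [0.5, -0.6, 0.5]
width: 0.0941
```

Request:
move_arm --increments '[[[1, 0.25, 0.03, 0, 0, 0, 0], [1, 0.5, 0.05, 0, 0, 0, 0], [1, 0.75, 0.08, 0, 0, 0, 0], [1, 1, 0.1, 0, 0, 0, 0]]]'

```text
time: 3.4
tool_pos: [0.4684, 0.1267, 0.3548]
ee_rot: [3.141, 0.001, 1.515]
wrist_force: [0.1, -0.4, 0.3]
width: 0.0937
```

Request:
move_arm --increments '[[[1, 0.25, 0.03, 0, 0, 0, 0], [1, 0.5, 0.05, 0, 0, 0, 0], [1, 0.75, 0.08, 0, 0, 0, 0], [1, 1, 0.1, 0, 0, 0, 0]]]'

```text
time: 3.73
tool_pos: [0.4841, 0.226, 0.3547]
ee_rot: [3.141, 0.001, 1.515]
wrist_force: [0.2, -0.1, -0.9]
width: 0.0939
```

Request:
move_arm --increments '[[[1, 0.25, 0.03, 0, 0, 0, 0], [1, 0.5, 0.05, 0, 0, 0, 0], [1, 0.75, 0.08, 0, 0, 0, 0], [1, 1, 0.1, 0, 0, 0, 0]]]'

```text
time: 4.07
tool_pos: [0.4998, 0.3251, 0.3547]
ee_rot: [3.142, 0.001, 1.515]
wrist_force: [0.1, 0.0, -0.4]
width: 0.0939
```

Request:
move_arm --increments '[[[1, 0.2, 0, 0, 0, 0, 0], [1, 0.35, 0, 0, 0, 0, 0], [1, 0.45, 0, 0, 0, 0, 0], [1, 0.48, 0, 0, 0, 0, 0], [1, 0.48, 0, 0, 0, 0, 0], [1, 0.48, 0, 0, 0, 0, 0]]]'

```text
time: 4.57
tool_pos: [0.5022, 0.3726, 0.3547]
ee_rot: [-3.142, 0.001, 1.516]
wrist_force: [0.1, -0.7, 0.4]
width: 0.0938
```

```bash
python3 snap.py wrist rest1
```

```text
4.5667 [0.50222379 0.37261171 0.35468144] [-3.14159193e+00  8.51102514e-04  1.51601900e+00] 0.09383381112422799 [ 0.10346648 -0.73386722  0.39805985]
```

View pics/rest1.png

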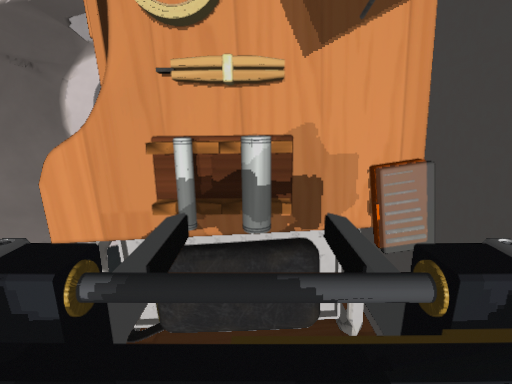

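```bash
python3 - <<'E'
from h import *
np.set_printoptions(precision=4,suppress=True)
im,d,P,s=load("rest1")
C=cloud(P,d)
for nm,(x0,x1),za,r in [("thick",(225,290),0.040,.016),("slim",(165,210),0.031,.01)]:
    mm=np.zeros(d.shape,np.uint8)
    sub=(C[125:245,x0:x1,2]>(za-0.004))&(C[125:245,x0:x1,2]<za+r+0.006)
    hs=cv2.cvtColor(im,cv2.COLOR_RGB2HSV)[125:245,x0:x1,1]<70
    mm[125:245,x0:x1]=sub&hs
    cs=max(cv2.findContours(mm,cv2.RETR_EXTERNAL,cv2.CHAIN_APPROX_NONE)[0],key=cv2.contourArea)
    r2=cv2.minAreaRect(cs); print(nm,r2)
    pl=onplane(P,cs.reshape(-1,2).astype(float),za)[:,:2]*1000
    print(" plane",cv2.minAreaRect(pl.astype(np.float32)))
    f=np.zeros_like(mm); cv2.drawContours(f,[cs],-1,1,-1); X=C[(f>0)&(mm>0)]
    print(" cloud mean",X.mean(0),"ztop",np.percentile(X[:,2],[50,90,98]))
    hi=X[X[:,2]>np.percentile(X[:,2],60)]; q=np.linalg.svd(hi[:,:2]-hi[:,:2].mean(0))[2][0]; print(" ridge",hi.mean(0),np.degrees(np.arctan2(q[1],q[0])))
E
```

```text
thick ((255.5, 184.5), (97.0, 29.0), 90.0)
 plane ((501.8769226074219, 375.006103515625), (108.8775863647461, 31.435392379760742), 87.64926147460938)
 cloud mean [0.5025 0.3805 0.0512] ztop [0.0524 0.0546 0.0552]
 ridge [0.5021 0.3804 0.0542] -92.66811763390052
slim ((184.51722717285156, 183.372314453125), (92.01841735839844, 18.166183471679688), 86.37850952148438)
 plane ((422.1376037597656, 378.6194763183594), (105.0577392578125, 20.105012893676758), 87.43521118164062)
 cloud mean [0.4248 0.3862 0.0377] ztop [0.0385 0.0402 0.041 ]
 ridge [0.423  0.3892 0.0398] -91.78696981442664
```

Request:
move_arm --increments '[[[0.64, 0.05, 0, 0.15, 0, 0, -0.006], [0.64, 0.05, 0, 0.3, 0, 0, -0.006], [0.64, 0.05, 0, 0.5, 0, 0, -0.006], [0.64, 0.05, 0, 0.7, 0, 0, -0.006], [0.64, 0.05, 0, 0.85, 0, 0, -0.006], [0.64, 0.05, 0, 0.95, 0, 0, -0.006], [0.64, 0.05, 0, 1, 0, 0, -0.006], [0.64, 0.05, 0, 1, 0, 0, -0.006]]]'

```text
time: 5.28
tool_pos: [0.5022, 0.3778, 0.2535]
ee_rot: [-3.14, 0.001, 1.526]
wrist_force: [-0.5, 0.2, -0.5]
width: 0.0603
```

```bash
python3 snap.py wrist rest2; python3 snap.py top rest2t; python3 - <<'E'
from h import *
im,d,P,s=load("rest2t"); c=cv2.resize(im[150:230,120:200],(640,600),interpolation=cv2.INTER_CUBIC); cv2.imwrite("pics/rest2tc.png",c[...,::-1])
E
```

```text
5.2833 [0.50222915 0.37779686 0.25351841] [-3.13982646e+00  1.45550787e-03  1.52557470e+00] 0.06032693944999514 [-0.50728492  0.22030313 -0.50966648]
5.3333 [0.5025009  0.37811769 0.25478654] [-3.14154000e+00  2.00109687e-04  1.52572673e+00] 0.06002108639494199 [-0.2086559  -0.28868633  0.1927784 ]
```

View pics/rest2.png

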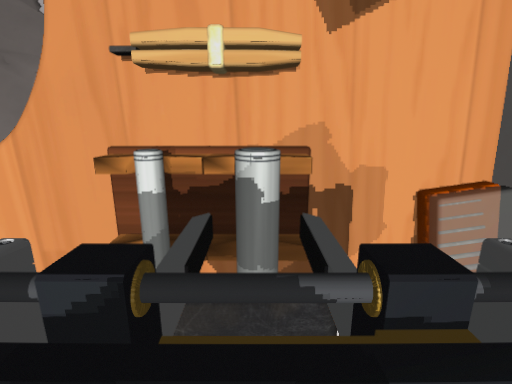

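View pics/rest2tc.png

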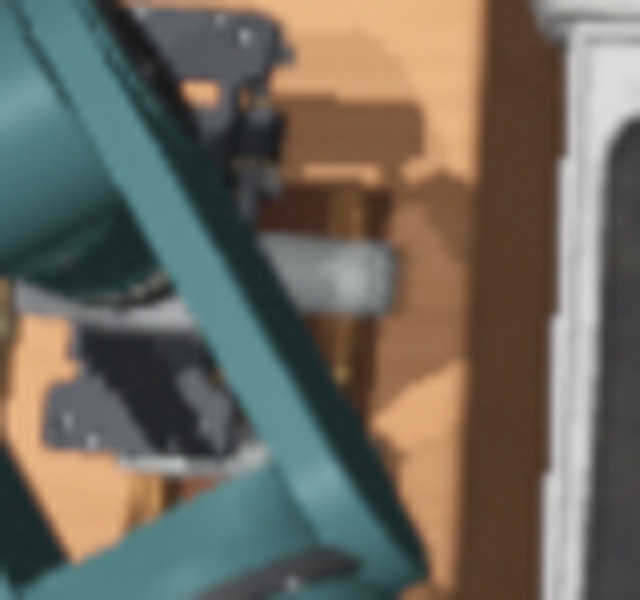

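Request:
move_arm --increments '[[[0.64, 0, 0, 0.07, 0, 0, 0], [0.64, 0, 0, 0.14, 0, 0, 0], [0.64, 0, 0, 0.21, 0, 0, 0], [0.64, 0, 0, 0.28, 0, 0, 0], [0.64, 0, 0, 0.33, 0, 0, 0], [0.64, 0, 0, 0.35, 0, 0, 0], [0.64, 0, 0, 0.35, 0, 0, 0]]]'

```text
time: 5.97
tool_pos: [0.5021, 0.3784, 0.2184]
ee_rot: [-3.14, 0.001, 1.526]
wrist_force: [-1.1, 0.6, 0.6]
width: 0.0602
```

Request:
move_arm --increments '[[[0.5, 0, 0, 0, 0, 0, 0], [0.4, 0, 0, 0, 0, 0, 0], [0.35, 0, 0, 0, 0, 0, 0], [0.3, 0, 0, 0, 0, 0, 0], [0.2, 0, 0, 0, 0, 0, 0], [0.1, 0, 0, 0, 0, 0, 0], [0.1, 0, 0, 0, 0, 0, 0], [0.1, 0, 0, 0, 0, 0, 0]]]'

```text
time: 6.63
tool_pos: [0.5025, 0.3785, 0.22]
ee_rot: [3.141, -0.0, 1.526]
wrist_force: [0.8, 1.4, 1.1]
width: 0.0314
```

Request:
move_arm --increments '[[[0.1, 0, 0, -0.05, 0, 0, 0], [0.1, 0, 0, -0.15, 0, 0, 0], [0.1, 0, 0, -0.3, 0, 0, 0], [0.1, 0, 0, -0.5, 0, 0, 0], [0.1, 0, 0, -0.7, 0, 0, 0], [0.1, 0, 0, -0.85, 0, 0, 0], [0.1, 0, 0, -0.95, 0, 0, 0], [0.1, 0, 0, -1, 0, 0, 0]]]'

```text
time: 7.3
tool_pos: [0.5025, 0.3786, 0.3222]
ee_rot: [3.139, -0.002, 1.526]
wrist_force: [0.2, 1.2, -1.6]
width: 0.0315
```

Request:
move_arm --increments '[[[0.1, 0, 0, 0, 0, 0, 0], [0.1, 0, 0, 0, 0, 0, 0], [0.1, 0, 0, 0, 0, 0, 0]]]'

```text
time: 7.55
tool_pos: [0.5021, 0.3783, 0.3181]
ee_rot: [-3.139, 0.002, 1.526]
wrist_force: [0.5, -0.0, -0.8]
width: 0.0316
```

```bash
python3 snap.py wrist lift1; python3 snap.py scene lift1s;  python3 - <<'E'
from h import *
im,d,P,s=load("lift1s"); c=cv2.resize(im[220:350,130:270],(640,594),interpolation=cv2.INTER_CUBIC); cv2.imwrite("pics/lift1sc.png",c[...,::-1])
E
```

```text
7.55 [0.50206671 0.37833408 0.31805492] [-3.13929398e+00  1.67058616e-03  1.52631548e+00] 0.031554594067745204 [ 0.49024636 -0.03240075 -0.83107075]
7.6 [0.50208257 0.37831919 0.31793158] [-3.13910014e+00  1.78763741e-03  1.52630916e+00] 0.031238285154775693 [ 0.27619349  0.26896444 -1.09259487]
```

View pics/lift1.png

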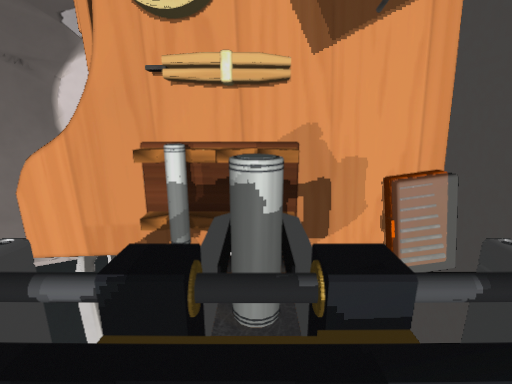

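View pics/lift1sc.png

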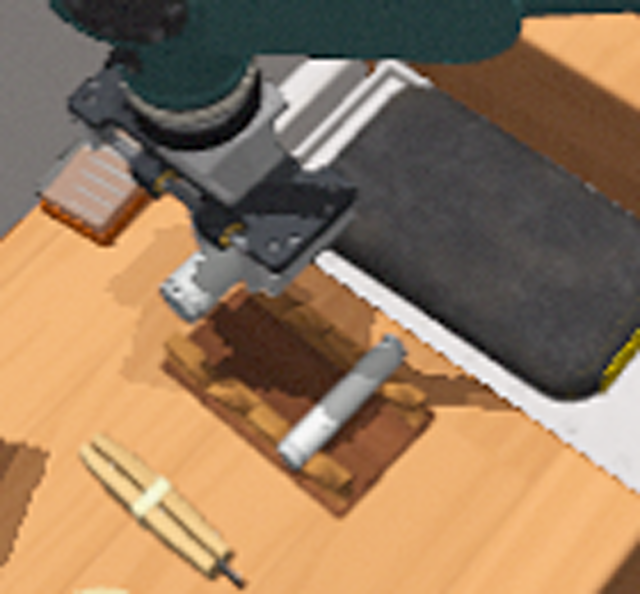

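```bash
cat > barrel.py <<'E'
import sys
from h import *
np.set_printoptions(precision=4,suppress=True)
im,d,P,s=load(sys.argv[1]); x0,y0,x1,y1=map(int,sys.argv[2:6])
R0=Ro.from_euler('xyz',s["rot"]).as_matrix()
C=(cloud(P,d)-s["pos"])@R0   # tool frame
hs=cv2.cvtColor(im,cv2.COLOR_RGB2HSV)
S=C[y0:y1,x0:x1]; g=(S[...,2]>0.155)&(S[...,2]<0.19)&(abs(S[...,1])<0.02)
X=S[g]; print("n",len(X),"x range",np.percentile(X[:,0],[0,1,99,100]))
# ridge: min tool z per x bin
for a in np.arange(-0.06,0.06,0.01):
    k=X[(X[:,0]>a)&(X[:,0]<a+.01)]
    if len(k)>10:
        e=k[k[:,2]<np.percentile(k[:,2],30)]
        print("x %.3f n %d ztop %.4f  ymid %.4f  yr %.4f %.4f"%(a+.005,len(k),np.percentile(k[:,2],10),e[:,1].mean(),k[:,1].min(),k[:,1].max()))
E
python3 barrel.py lift1 225 145 290 330
```

```text
n 7586 x range [-0.0534 -0.0512  0.0517  0.0519]
x -0.055 n 130 ztop 0.1654  ymid 0.0000  yr -0.0159 0.0150
x -0.045 n 682 ztop 0.1654  ymid -0.0005  yr -0.0159 0.0151
x -0.035 n 196 ztop 0.1652  ymid -0.0003  yr -0.0120 0.0118
x -0.015 n 462 ztop 0.1656  ymid -0.0006  yr -0.0160 0.0152
x -0.005 n 871 ztop 0.1652  ymid -0.0004  yr -0.0163 0.0153
x 0.005 n 1055 ztop 0.1648  ymid -0.0001  yr -0.0177 0.0168
x 0.015 n 992 ztop 0.1654  ymid 0.0009  yr -0.0198 0.0198
x 0.025 n 895 ztop 0.1654  ymid -0.0004  yr -0.0166 0.0155
x 0.035 n 946 ztop 0.1654  ymid -0.0005  yr -0.0164 0.0152
x 0.045 n 989 ztop 0.1653  ymid -0.0007  yr -0.0164 0.0154
x 0.055 n 362 ztop 0.1666  ymid -0.0005  yr -0.0158 0.0147
```

Request:
move_arm --increments '[[[0.1, -0.1, -0.01, 0, 0, 0, 0], [0.1, -0.25, -0.02, 0, 0, 0, 0], [0.1, -0.45, -0.03, 0, 0, 0, 0], [0.1, -0.65, -0.04, 0, 0, 0, 0], [0.1, -0.85, -0.05, 0, 0, 0, 0], [0.1, -1, -0.06, 0, 0, 0, 0]]]'

```text
time: 8.15
tool_pos: [0.4915, 0.2769, 0.3191]
ee_rot: [-3.141, 0.001, 1.526]
wrist_force: [0.6, 0.6, -0.4]
width: 0.0311
```

Request:
move_arm --increments '[[[0.1, -0.2, -0.01, 0, 0, 0, 0], [0.1, -0.4, -0.02, 0, 0, 0, 0], [0.1, -0.6, -0.04, 0, 0, 0, 0], [0.1, -0.8, -0.05, 0, 0, 0, 0], [0.1, -1, -0.06, 0, 0, 0, 0]]]'

```text
time: 8.57
tool_pos: [0.4809, 0.1779, 0.3194]
ee_rot: [-3.141, 0.0, 1.526]
wrist_force: [-0.1, -0.4, -1.0]
width: 0.0312
```

Request:
move_arm --increments '[[[0.1, -0.2, -0.01, 0, 0, 0, 0], [0.1, -0.4, -0.02, 0, 0, 0, 0], [0.1, -0.6, -0.04, 0, 0, 0, 0], [0.1, -0.8, -0.05, 0, 0, 0, 0], [0.1, -1, -0.06, 0, 0, 0, 0]]]'

```text
time: 8.98
tool_pos: [0.4704, 0.0783, 0.3194]
ee_rot: [-3.141, 0.0, 1.526]
wrist_force: [-0.0, -1.2, -1.7]
width: 0.0311
```

Request:
move_arm --increments '[[[0.1, -0.2, -0.01, 0, 0, 0, 0.02], [0.1, -0.4, -0.02, 0, 0, 0, 0.05], [0.1, -0.6, -0.04, 0, 0, 0, 0.08], [0.1, -0.8, -0.05, 0, 0, 0, 0.1], [0.1, -0.95, -0.06, 0, 0, 0, 0.117], [0.1, -1, -0.06, 0, 0, 0, 0.117], [0.1, -1, -0.06, 0, 0, 0, 0.117], [0.1, -1, -0.06, 0, 0, 0, 0.117]]]'

```text
time: 9.65
tool_pos: [0.4604, -0.02, 0.3196]
ee_rot: [-3.141, -0.001, 1.342]
wrist_force: [-0.4, -0.4, -0.4]
width: 0.0314
```

```bash
python3 - <<'E'
from bench import robot
from h import *
np.set_printoptions(precision=4,suppress=True)
o=robot.get_obs(); R0=Ro.from_euler('xyz',o["ee_rot"]).as_matrix(); print(o["tool_pos"],o["ee_rot"],o["width"],o["wrist_force"])
print(rel(R0,o["tool_pos"],[0.4567,-0.070,0.30],1.342))
E
```

```text
[ 0.4604 -0.02    0.3196] [-3.1413 -0.0006  1.3425] 0.03138397249499312 [-0.4011 -0.3593 -0.3959]
[-0.4959  0.0771  0.1952 -0.0002 -0.0004  0.0003]
```

Request:
move_arm --increments '[[[0.1, -0.1, 0.02, 0.04, 0, 0, 0], [0.1, -0.22, 0.04, 0.08, 0, 0, 0], [0.1, -0.34, 0.06, 0.13, 0, 0, 0], [0.1, -0.44, 0.07, 0.17, 0, 0, 0], [0.1, -0.495, 0.077, 0.195, 0, 0, 0], [0.1, -0.495, 0.077, 0.195, 0, 0, 0], [0.1, -0.495, 0.077, 0.195, 0, 0, 0], [0.1, -0.495, 0.077, 0.195, 0, 0, 0]]]'

```text
time: 10.32
tool_pos: [0.457, -0.0697, 0.3004]
ee_rot: [3.141, -0.0, 1.343]
wrist_force: [0.2, 0.1, -1.0]
width: 0.0313
```

```bash
python3 snap.py wrist over1;  python3 snap.py scene over1s;  python3 - <<'E'
from h import *
im,d,P,s=load("over1s"); c=cv2.resize(im[150:250,220:340],(720,600),interpolation=cv2.INTER_CUBIC); cv2.imwrite("pics/over1sc.png",c[...,::-1])
E
```

```text
10.3167 [ 0.45696249 -0.06973434  0.30036062] [ 3.14125646e+00 -3.10356573e-04  1.34288433e+00] 0.03128232631964049 [ 0.18450525  0.10772207 -0.98002978]
10.3667 [ 0.45698761 -0.06964423  0.30046777] [ 3.14098526e+00 -1.94414839e-04  1.34310840e+00] 0.03137404624681202 [ 0.39579144  0.57158257 -0.64477724]
```

View pics/over1.png

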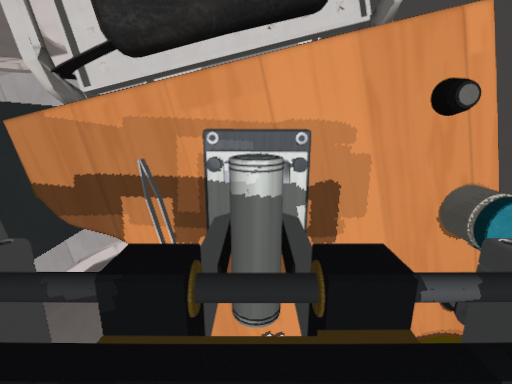

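View pics/over1sc.png

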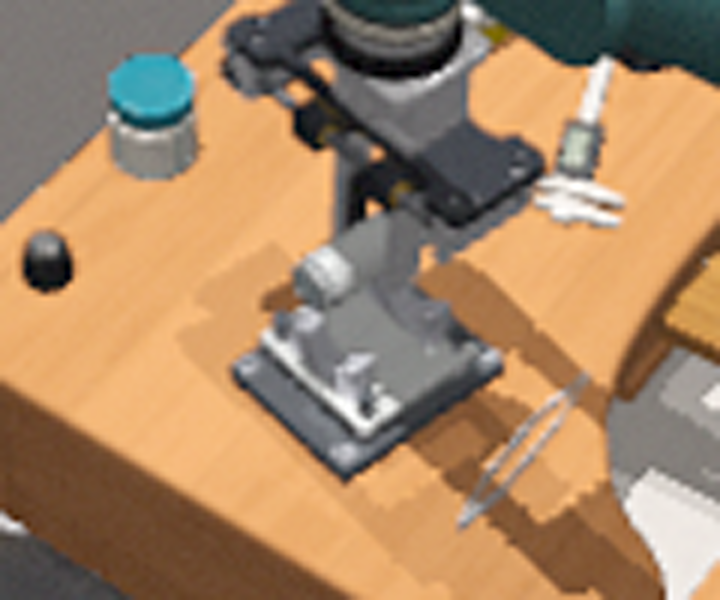

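Request:
move_arm --increments '[[[0.1, 0, 0, 0.08, 0, 0, 0], [0.1, 0, 0, 0.18, 0, 0, 0], [0.1, 0, 0, 0.28, 0, 0, 0], [0.1, 0, 0, 0.38, 0, 0, 0], [0.1, 0, 0, 0.46, 0, 0, 0], [0.1, 0, 0, 0.52, 0, 0, 0], [0.1, 0, 0, 0.54, 0, 0, 0], [0.1, 0, 0, 0.54, 0, 0, 0]]]'

```text
time: 11.08
tool_pos: [0.4567, -0.07, 0.2453]
ee_rot: [-3.14, 0.0, 1.342]
wrist_force: [0.2, 0.3, -0.9]
width: 0.0308
```

```bash
python3 snap.py wrist over2;  python3 snap.py scene over2s;  python3 - <<'E'
from h import *
from bench import robot
im,d,P,s=load("over2s"); c=cv2.resize(im[170:240,240:320],(680,595),interpolation=cv2.INTER_CUBIC); cv2.imwrite("pics/over2sc.png",c[...,::-1])
o=robot.get_obs();print(o["tool_pos"],o["wrist_force"])
E
```

```text
11.0833 [ 0.45669834 -0.06999171  0.24534894] [-3.14018045e+00  3.30871542e-05  1.34243313e+00] 0.030775650231990186 [ 0.23468122  0.34004888 -0.87357738]
11.1333 [ 0.45688085 -0.07004604  0.24598053] [-3.14125103e+00  3.78031058e-05  1.34241799e+00] 0.03145655274392679 [-0.14927592 -0.01422385 -1.10670792]
[ 0.45702524 -0.07006241  0.24638443] [-0.15630735 -0.67928548 -0.27832206]
```

View pics/over2.png

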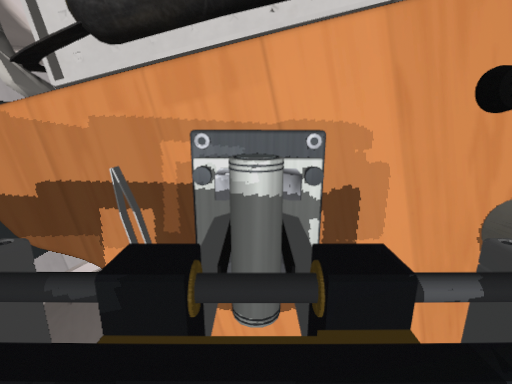

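View pics/over2sc.png

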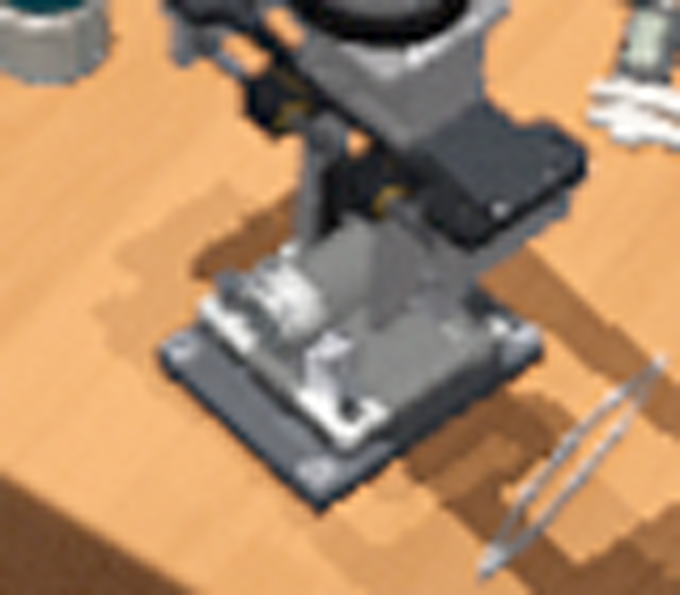

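```bash
python3 - <<'E'
from h import *
np.set_printoptions(precision=4,suppress=True)
im,d,P,s=load("over2")
R0=Ro.from_euler('xyz',s["rot"]).as_matrix()
W=cloud(P,d); C=(W-s["pos"])@R0
m=np.zeros(d.shape,np.uint8); m[160:190,190:330]=((W[...,2]>.042)&(W[...,2]<.053))[160:190,190:330]
n,l,st,ce=cv2.connectedComponentsWithStats(m)
for i in range(1,n):
    if st[i,4]>30: print(st[i],C[l==i].mean(0),W[l==i].mean(0))
hsv=cv2.cvtColor(im,cv2.COLOR_RGB2HSV)
# bolt rings
g=cv2.cvtColor(im,cv2.COLOR_RGB2GRAY)
for y in (140,150,158): 
    row=hsv[y,180:340,1]<90; k=np.where(row)[0]+180; q=onplane(P,[[k[0]-.5,y],[k[-1]+.5,y]],0.014); t=(q-s["pos"])@R0; print("plate row",y,k[0],k[-1],t[:,1],t[:,1].mean())
E
python3 barrel.py over2 225 145 290 330
```

```text
[192 165  20  20 297] [ 0.0367 -0.0362  0.1984] [ 0.4294 -0.026   0.047 ]
[304 166  20  20 300] [0.0365 0.0372 0.1983] [ 0.5009 -0.0427  0.047 ]
[216 170  13   3  38] [ 0.0393 -0.0224  0.1984] [ 0.4435 -0.0266  0.047 ]
[283 170  17   4  47] [0.0392 0.022  0.1984] [ 0.4867 -0.0367  0.0469]
plate row 140 191 324 [-0.0498  0.0512] 0.0007398927686371529
plate row 150 191 324 [-0.0502  0.0517] 0.000762001422607194
plate row 158 192 323 [-0.0497  0.0513] 0.0007803204860643599
n 7892 x range [-0.0539 -0.0513  0.0516  0.0518]
x -0.055 n 147 ztop 0.1653  ymid -0.0009  yr -0.0158 0.0149
x -0.045 n 659 ztop 0.1653  ymid -0.0007  yr -0.0160 0.0150
x -0.035 n 204 ztop 0.1651  ymid -0.0003  yr -0.0128 0.0116
x -0.025 n 61 ztop 0.1805  ymid -0.0067  yr -0.0196 0.0186
x -0.015 n 463 ztop 0.1656  ymid -0.0010  yr -0.0161 0.0150
x -0.005 n 868 ztop 0.1651  ymid -0.0008  yr -0.0164 0.0152
x 0.005 n 1070 ztop 0.1647  ymid 0.0001  yr -0.0180 0.0166
x 0.015 n 982 ztop 0.1653  ymid 0.0006  yr -0.0197 0.0199
x 0.025 n 997 ztop 0.1653  ymid -0.0009  yr -0.0197 0.0197
x 0.035 n 1096 ztop 0.1653  ymid -0.0006  yr -0.0195 0.0200
x 0.045 n 985 ztop 0.1652  ymid -0.0006  yr -0.0166 0.0152
x 0.055 n 360 ztop 0.1663  ymid -0.0006  yr -0.0160 0.0145
```

Request:
move_arm --increments '[[[0.1, 0, 0.006, 0, 0, 0, 0], [0.1, 0, 0.012, 0, 0, 0, 0], [0.1, 0, 0.012, 0.01, 0, 0, 0], [0.1, 0, 0.012, 0.02, 0, 0, 0], [0.1, 0, 0.012, 0.02, 0, 0, 0], [0.1, 0, 0.012, 0.02, 0, 0, 0]]]'

```text
time: 11.68
tool_pos: [0.458, -0.0703, 0.2441]
ee_rot: [-3.141, 0.0, 1.342]
wrist_force: [-0.5, -0.6, -1.0]
width: 0.0311
```

```bash
python3 snap.py wrist over3; python3 barrel.py over3 225 145 290 330 | sed -n '1,3p;10,13p'; python3 - <<'E'
from h import *
np.set_printoptions(precision=4,suppress=True)
im,d,P,s=load("over3")
R0=Ro.from_euler('xyz',s["rot"]).as_matrix()
W=cloud(P,d); C=(W-s["pos"])@R0
m=np.zeros(d.shape,np.uint8); m[160:195,190:330]=((W[...,2]>.042)&(W[...,2]<.053))[160:195,190:330]
n,l,st,ce=cv2.connectedComponentsWithStats(m)
for i in range(1,n):
    if st[i,4]>150: print(st[i],C[l==i].mean(0),W[l==i].mean(0))
E
```

```text
11.6833 [ 0.45796815 -0.07027118  0.24409368] [-3.14147104e+00  7.54096518e-05  1.34244855e+00] 0.031116276032017845 [-0.45692836 -0.63756049 -0.99494404]
n 7951 x range [-0.0537 -0.0513  0.0516  0.0518]
x -0.055 n 146 ztop 0.1653  ymid -0.0008  yr -0.0159 0.0148
x -0.045 n 663 ztop 0.1654  ymid -0.0009  yr -0.0160 0.0149
x 0.025 n 1024 ztop 0.1654  ymid -0.0010  yr -0.0197 0.0200
x 0.035 n 1115 ztop 0.1655  ymid -0.0008  yr -0.0196 0.0200
x 0.045 n 981 ztop 0.1652  ymid -0.0004  yr -0.0167 0.0152
x 0.055 n 358 ztop 0.1664  ymid -0.0004  yr -0.0160 0.0145
[190 166  19  20 296] [ 0.0366 -0.0377  0.1971] [ 0.4295 -0.0261  0.047 ]
[302 166  20  20 305] [0.0366 0.0356 0.1971] [ 0.5009 -0.0427  0.047 ]
```

Request:
move_arm --increments '[[[0.1, 0, 0, 0.005, 0, 0, 0], [0.1, 0, 0, 0.01, 0, 0, 0], [0.1, 0, 0, 0.01, 0, 0, 0], [0.1, 0, 0, 0.01, 0, 0, 0]]]'

```text
time: 12.07
tool_pos: [0.458, -0.0703, 0.2435]
ee_rot: [3.141, 0.0, 1.342]
wrist_force: [-2.5, 0.3, 2.2]
width: 0.0313
```

Request:
move_arm --increments '[[[0.34, 0, 0, 0, 0, 0, 0], [0.36, 0, 0, 0, 0, 0, 0], [0.4, 0, 0, 0, 0, 0, 0], [0.45, 0, 0, 0, 0, 0, 0], [0.53, 0, 0, 0, 0, 0, 0], [0.53, 0, 0, 0, 0, 0, 0], [0.53, 0, 0, 0, 0, 0, 0]]]'

```text
time: 12.65
tool_pos: [0.458, -0.0703, 0.2431]
ee_rot: [3.142, 0.0, 1.342]
wrist_force: [-0.2, 0.6, -0.1]
width: 0.0497
```

```bash
python3 snap.py wrist set1; python3 barrel.py set1 225 145 290 330; python3 - <<'E'
from h import *
np.set_printoptions(precision=4,suppress=True)
im,d,P,s=load("set1")
R0=Ro.from_euler('xyz',s["rot"]).as_matrix()
W=cloud(P,d); C=(W-s["pos"])@R0
m=np.zeros(d.shape,np.uint8); m[160:195,190:330]=((W[...,2]>.042)&(W[...,2]<.053))[160:195,190:330]
n,l,st,ce=cv2.connectedComponentsWithStats(m)
for i in range(1,n):
    if st[i,4]>150: print(st[i],C[l==i].mean(0),W[l==i].mean(0))
E
```

```text
12.65 [ 0.45804834 -0.07029073  0.24311376] [3.14154302e+00 6.11171822e-05 1.34244415e+00] 0.049705625894224156 [-0.17360961  0.59133253 -0.08974346]
n 7509 x range [-0.0532 -0.0513  0.0516  0.0518]
x -0.055 n 145 ztop 0.1653  ymid -0.0012  yr -0.0165 0.0142
x -0.045 n 668 ztop 0.1654  ymid -0.0012  yr -0.0167 0.0143
x -0.035 n 191 ztop 0.1654  ymid -0.0017  yr -0.0134 0.0110
x -0.025 n 87 ztop 0.1832  ymid 0.0109  yr -0.0198 0.0200
x -0.015 n 465 ztop 0.1658  ymid -0.0014  yr -0.0169 0.0144
x -0.005 n 781 ztop 0.1654  ymid -0.0013  yr -0.0165 0.0148
x 0.005 n 828 ztop 0.1654  ymid -0.0015  yr -0.0172 0.0146
x 0.015 n 850 ztop 0.1655  ymid -0.0014  yr -0.0169 0.0143
x 0.025 n 1032 ztop 0.1656  ymid -0.0014  yr -0.0196 0.0200
x 0.035 n 1123 ztop 0.1656  ymid -0.0013  yr -0.0195 0.0199
x 0.045 n 986 ztop 0.1654  ymid -0.0011  yr -0.0172 0.0147
x 0.055 n 353 ztop 0.1666  ymid -0.0010  yr -0.0166 0.0139
[190 166  19  20 300] [ 0.0366 -0.0377  0.1961] [ 0.4296 -0.0261  0.047 ]
[302 166  20  20 309] [0.0366 0.0355 0.1961] [ 0.5009 -0.0427  0.047 ]
```

View pics/set1.png

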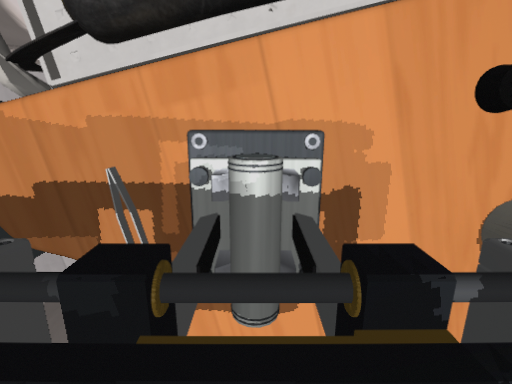

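Request:
move_arm --increments '[[[0.53, 0, -0.006, -0.03, 0, 0, 0], [0.53, 0, -0.006, -0.1, 0, 0, 0], [0.53, 0, -0.006, -0.2, 0, 0, 0], [0.53, 0, -0.006, -0.3, 0, 0, 0], [0.53, 0, -0.006, -0.4, 0, 0, 0], [0.53, 0, -0.006, -0.47, 0, 0, 0], [0.53, 0, -0.006, -0.5, 0, 0, 0], [0.53, 0, -0.006, -0.5, 0, 0, 0]]]'

```text
time: 13.37
tool_pos: [0.4578, -0.0702, 0.2946]
ee_rot: [3.139, 0.0, 1.342]
wrist_force: [0.2, -0.0, 0.6]
width: 0.0498
```

Request:
move_arm --increments '[[[0.4, 0, 0, 0, 0, 0, 0], [0.3, 0, 0, 0, 0, 0, 0], [0.2, 0, 0, 0, 0, 0, 0], [0.1, 0, 0, 0, 0, 0, 0], [0, 0, 0, 0, 0, 0, 0], [0, 0, 0, 0, 0, 0, 0], [0, 0, 0, 0, 0, 0, 0], [0, 0, 0, 0, 0, 0, 0]]]'

```text
time: 14.03
tool_pos: [0.4575, -0.0701, 0.2931]
ee_rot: [-3.141, 0.0, 1.343]
wrist_force: [0.2, 0.2, 0.9]
width: 0.0013
```

```bash
python3 snap.py wrist set2; python3 snap.py scene set2s;  python3 - <<'E'
from h import *
from bench import robot
np.set_printoptions(precision=4,suppress=True)
im,d,P,s=load("set2s"); c=cv2.resize(im[170:240,240:320],(680,595),interpolation=cv2.INTER_CUBIC); cv2.imwrite("pics/set2sc.png",c[...,::-1])
o=robot.get_obs();print(o["tool_pos"],o["ee_rot"],o["wrist_force"])
im,d,P,s=load("set2")
R0=Ro.from_euler('xyz',s["rot"]).as_matrix()
W=cloud(P,d); C=(W-s["pos"])@R0
m=((W[...,2]>.074)&(W[...,2]<.082)&(abs(C[...,0])<.06)&(abs(C[...,1])<.02)); X=C[m]; print("top pts",m.sum(),X.mean(0),X[:,0].min(),X[:,0].max(),np.percentile(X[:,2],10),W[m][:,2].max())
for a in (-.045,-.03,.02,.03,.04):
    k=X[abs(X[:,0]-a)<.004]
    if len(k)>9: print(a,len(k),k.mean(0))
E
```

```text
14.0333 [ 0.45745663 -0.07012713  0.29309486] [-3.14149126e+00  8.35734795e-05  1.34255434e+00] 0.0012891139322371477 [0.1823492  0.24271775 0.91751394]
14.0833 [ 0.45745447 -0.07014977  0.2931508 ] [3.14158629e+00 7.10524575e-05 1.34247126e+00] 0.00048206615931383574 [ 0.61121173  0.04702205 -0.46449035]
[ 0.4575 -0.0701  0.2931] [-3.1416  0.0001  1.3424] [-0.3165  1.1317  0.6812]
top pts 1813 [ 0.0254 -0.0006  0.2166] -0.043355272326316543 0.05172928674117178 0.21517827833792333 0.07929411427781399
-0.03 19 [-0.0299 -0.0006  0.2157]
0.02 285 [ 0.02   -0.0006  0.2167]
0.03 290 [ 0.0299 -0.0007  0.2167]
0.04 297 [ 0.04   -0.0007  0.2167]
```

View pics/set2.png

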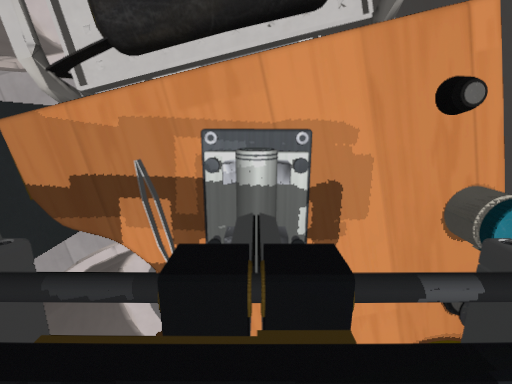

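View pics/set2sc.png

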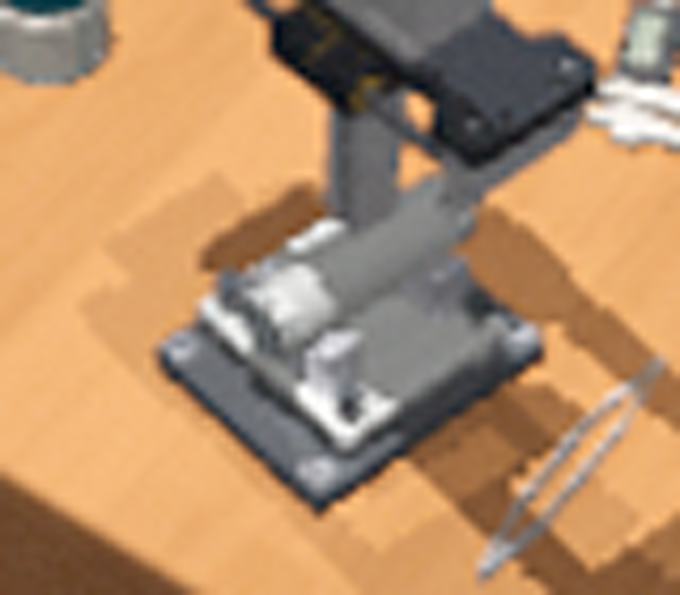

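Request:
move_arm --increments '[[[0, 0, 0, 0.04, 0, 0, 0], [0, 0, 0, 0.08, 0, 0, 0], [0, 0, 0, 0.11, 0, 0, 0], [0, 0, 0, 0.13, 0, 0, 0], [0, 0, 0, 0.14, 0, 0, 0], [0, 0, 0, 0.14, 0, 0, 0], [0, 0, 0, 0.14, 0, 0, 0]]]'

```text
time: 14.72
tool_pos: [0.4575, -0.0701, 0.2791]
ee_rot: [-3.142, 0.0, 1.342]
wrist_force: [-0.7, 1.2, 0.2]
width: 0.0006
```

Request:
move_arm --increments '[[[0, 0, 0, 0.005, 0, 0, 0], [0, 0, 0, 0.01, 0, 0, 0], [0, 0, 0, 0.015, 0, 0, 0], [0, 0, 0, 0.02, 0, 0, 0], [0, 0, 0, 0.025, 0, 0, 0], [0, 0, 0, 0.03, 0, 0, 0], [0, 0, 0, 0.03, 0, 0, 0], [0, 0, 0, 0.03, 0, 0, 0]]]'

```text
time: 15.38
tool_pos: [0.4575, -0.0702, 0.2765]
ee_rot: [3.141, 0.0, 1.342]
wrist_force: [-1.1, -0.5, 4.6]
width: 0.0006
```

```bash
cat > chk.py <<'E'
import sys
from h import *
np.set_printoptions(precision=4,suppress=True)
im,d,P,s=load(sys.argv[1])
R0=Ro.from_euler('xyz',s["rot"]).as_matrix()
W=cloud(P,d); C=(W-s["pos"])@R0
b=(abs(C[...,0]-.035)<.012)&(abs(C[...,1]+.0006)<.003)&(W[...,2]>.06)
print("barrel top world z",np.median(W[b][:,2]),b.sum())
e=(abs(C[...,1])<.02)&(abs(C[...,0])<.07)&(W[...,2]>.06)&(W[...,2]<.085)&(C[...,0]>0.01); X=C[e]
for a in (.02,.03,.04,.048):
    k=X[abs(X[:,0]-a)<.003]; print(a,len(k),k.mean(0) if len(k) else "")
print("xmax",X[:,0].max())
for nm,lo,hi in (("pins",.043,.053),("cradle plate",.02,.036)):
    m=(W[...,2]>lo)&(W[...,2]<hi)&(abs(C[...,0]-.037)<.008)&(abs(abs(C[...,1])-.037)<.009)
    print(nm,m.sum(),np.median(W[m][:,2]),np.median(C[m][:,0]),C[m&(C[...,1]<0)].mean(0)[1],C[m&(C[...,1]>0)].mean(0)[1])
E
python3 snap.py wrist pr1; python3 chk.py pr1; python3 -c "
from bench import robot
o=robot.get_obs();print(o['tool_pos'],o['wrist_force'])"
```

```text
15.3833 [ 0.45753687 -0.07016982  0.27654796] [3.14090321e+00 9.37931664e-05 1.34246548e+00] 0.0005519733731439688 [-1.0860675  -0.46491045  4.64165314]
barrel top world z 0.19749289048215327 2708
0.02 364 [ 0.02   -0.0007  0.2037]
0.03 378 [ 0.03   -0.0006  0.2036]
0.04 388 [ 0.04   -0.0008  0.2033]
0.048 420 [ 0.0481 -0.0007  0.2037]
xmax 0.05180731009243073
pins 439 0.04700435135885961 0.0365375784928905 -0.0375515438778944 0.035876533029574706
cradle plate 363 0.029661830874885275 0.04118512961814323 -0.03545568750905603 0.034915119896761576
[ 0.45753714 -0.07015563  0.27652509] [-0.09559765  0.24863069  3.72212902]
```

Request:
move_arm --increments '[[[0, 0, 0, 0.005, 0, 0, 0], [0, 0, 0, 0.01, 0, 0, 0], [0, 0, 0, 0.015, 0, 0, 0], [0, 0, 0, 0.02, 0, 0, 0], [0, 0, 0, 0.025, 0, 0, 0], [0, 0, 0, 0.03, 0, 0, 0], [0, 0, 0, 0.035, 0, 0, 0], [0, 0, 0, 0.035, 0, 0, 0]]]'

```text
time: 16.1
tool_pos: [0.4576, -0.0702, 0.2732]
ee_rot: [3.141, 0.0, 1.343]
wrist_force: [-1.7, 0.8, 7.3]
width: 0.0004
```

Request:
move_arm --increments '[[[0, 0, 0, 0, 0, 0, 0], [0, 0, 0, 0, 0, 0, 0], [0, 0, 0, 0, 0, 0, 0], [0, 0, 0, 0, 0, 0, 0], [0, 0, 0, 0, 0, 0, 0], [0, 0, 0, 0, 0, 0, 0]]]'

```text
time: 16.6
tool_pos: [0.4575, -0.0702, 0.2733]
ee_rot: [3.141, 0.0, 1.343]
wrist_force: [-1.9, 0.6, 7.1]
width: 0.0005
```

```bash
sed -i 's/&(W\[...,2\]>.06)$/\&(W[...,2]>.06)\&(W[...,2]<.085)/' chk.py
python3 snap.py wrist pr2; python3 chk.py pr2; python3 snap.py scene pr2s; python3 -c "
from h import *
from bench import robot
for i in range(6):
    o=robot.get_obs();print(o['tool_pos'],o['wrist_force'],o['wrist_torque']); robot.snapshot('top')
im,d,P,s=load('pr2s'); c=cv2.resize(im[170:240,240:320],(680,595),interpolation=cv2.INTER_CUBIC); cv2.imwrite('pics/pr2sc.png',c[...,::-1])"
```

```text
16.6 [ 0.45753596 -0.07015018  0.27333837] [3.14083583e+00 9.83181295e-05 1.34250300e+00] 0.0005101329640870362 [-1.90039496  0.62615048  7.13371449]
barrel top world z 0.07285166042446367 324
0.02 352 [ 0.02   -0.0006  0.2032]
0.03 369 [ 0.03   -0.0009  0.2033]
0.04 386 [ 0.04   -0.0007  0.2033]
0.048 410 [ 0.048  -0.0006  0.2033]
xmax 0.05181404638083673
pins 458 0.0469365968394579 0.036741238614411476 -0.03753862933918195 0.035849684706695216
cradle plate 384 0.02660910900527748 0.04111906963638032 -0.03545648729344522 0.03481508653080632
16.65 [ 0.45754608 -0.07015469  0.27335061] [3.14081951e+00 1.09277364e-04 1.34257066e+00] 0.00029471919099193617 [-2.03424967  0.49384509  7.48631022]
[ 0.45753779 -0.07015955  0.27332282] [-1.00764234  0.03027403  6.83087277] [ 0.04902643  0.27660513 -0.00121668]
[ 0.4575467  -0.07014619  0.27333455] [-1.14726412  0.29143998  6.50441801] [0.08881062 0.26467415 0.01392959]
[ 0.45753903 -0.07017268  0.27334596] [-1.50727399  0.80635517  7.11222308] [-0.01071164  0.26222565  0.00371011]
[ 0.45755165 -0.07017631  0.27334281] [-0.68263904  0.26516932  6.42902797] [0.05892515 0.34100878 0.05026091]
[ 0.45754475 -0.07015643  0.27334663] [-1.62615582  0.84913167  6.07688743] [0.0910874  0.27031552 0.04081623]
[ 0.45753816 -0.07016443  0.27334614] [-1.28620387e+00  6.65928480e-03  7.42231239e+00] [0.07307166 0.26448827 0.05359148]
```

View pics/pr2sc.png

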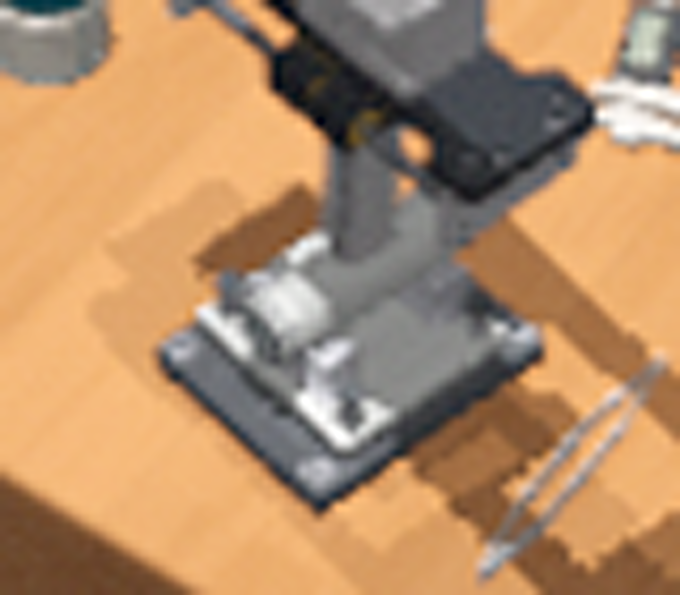

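View pics/pr2.png

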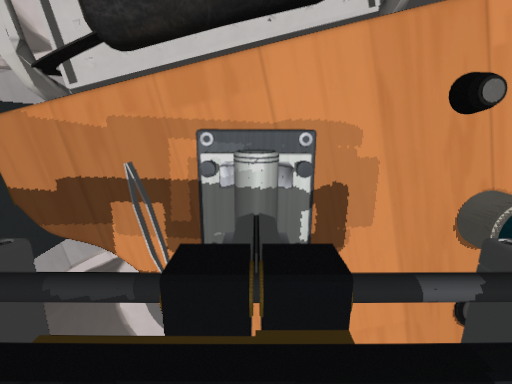

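```bash
python3 - <<'E'
from bench import robot
from h import *
P=robot.camera_params("top"); im,d=robot.snapshot("top"); hsv=cv2.cvtColor(im,cv2.COLOR_RGB2HSV)
x0,y0,x1,y1=132,204,172,218
m=np.zeros(d.shape,np.uint8); m[y0:y1,x0:x1]=(hsv[y0:y1,x0:x1,1]<60)&(hsv[y0:y1,x0:x1,2]>120)
cs=max(cv2.findContours(m,cv2.RETR_EXTERNAL,cv2.CHAIN_APPROX_NONE)[0],key=cv2.contourArea)
print("slim",onplane(P,cv2.boxPoints(cv2.minAreaRect(cs)),0.031).mean(0))
o=robot.get_obs(); print(o["time"],o["wrist_force"],abs(o["qvel"]).max())
print(robot.close_job())
E
```

```text
slim [0.42220074 0.37940232 0.031     ]
17.05 [-1.58370164  0.06257687  6.80021316] 0.0010315104182285267
the job is handed in; nothing more can be done
None
```

I took the thick barrel out of the rest, laid it in the V-blocks and let it settle. I then pressed its top with the shut fingertips and handed the job in at 17.05 s, still pressing; no verdict was reported.

My last checks, from the wrist camera, the overhead camera and the force reading:
- **Seating:** after release the barrel axis was at about 62.7 mm (62.6 expected). It was level and within about 0.3 mm of the V's centre, with both ends past the blocks.
- **Press:** the barrel top is about 4.7 mm lower and the cradle plate about 4.5 mm lower than before, under a push of about 7 N. The two readings agree with each other and with the spring.
- **Side force:** about 1.5 N sideways remains at the wrist. I estimate that still leaves several newtons on each flank, but I could not measure the flank contacts directly.
- **Slim barrel:** in the overhead view it sits where it was at the start.

None of the checks failed or disagreed.

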